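# Set a rail offcut up in the marking-off jig

### The arm

A 6-joint arm with a two-finger parallel gripper is mounted at the origin on the work surface. World frame = base frame: x ahead of the robot, y to its left, z up, the work surface at z = 0. Lengths are in mm, angles in rad, forces in N, time in s.
With the tool pointing down it reaches from about 275 to 825 mm from the base axis. Payload 5.2 kg.
Tool frame: the origin (TCP) lies at the very end of the fingers, on their centre line; the grasp point (between the pads) lies 19 mm behind it; z points along the fingers, y is the direction in which the jaws open and shut (so a half turn about z gives the same grasp; the last joint's range is limited). The gripper opens to 93 mm and grips with 3 to 60 N. Pads are 15 mm wide; open, the fingers measure 128 mm over their backs; the gripper's body (75 mm by 188 mm) begins 65 mm behind the grasp point.
Start: joints at [-1.458, 0.259, 1.535, -0, 1.348, -0.203], TCP at [170.838, -522.799, 218.653] pointing down, gripper open.
Joint ranges: [-3.14, 3.14], [-0.91, 2.08], [0.19, 2.58], [-1.22, 4.36], [0.22, 2.71], [-3.12, 3.12]. Speed limits (rad/s): [2.57, 2.57, 3.14, 3.14, 3.14, 3.14].

### API

Orientations are given as [roll, pitch, yaw] about the fixed x, y, z axes, in that order (R = Rz(yaw) Ry(pitch) Rx(roll)).
In Python, from bench import robot gives the robot as it stands. The module is installed in compiled form; this text tells all that it offers. Calls block until the motion is done:
- robot.move_ptp(position, orientation): joint-space move of the TCP to a pose.
- robot.move_linear(position, ori=None, speed=150, f_stop=None): straight line of the TCP; ori=None keeps the orientation; speed is the mean speed in mm/s. With f_stop (N) it stops when the force on the tool has changed by that much, and returns True; else False.
- robot.move_j(angles): joint-space move.
- robot.move_gripper(opening): opening from 0.0 (shut) to 1.0 (fully open); the grip force is fixed at half the most; returns when the fingers have stopped.
- robot.sleep(seconds).
- robot.inverse_kinematics(position, orientation): joint angles nearest the present ones, or None.
- robot.get_image(name): name is "scene" or "top" or "wrist"; returns a dict with "img" (480x640x3 uint8, blue, green, red), "fovy" (degrees; the focal length in pixels is half the picture's height over the tangent of half this angle, whatever the lens; pixels are square), "cx", "cy" (the principal point, pixels), "eye" and "orientation" of the camera in the world. Camera axes: x right, y down, z forward; pixel columns grow to the right and rows downward; lengths in mm; the calibration is good to about 2 mm. The wrist camera is an equidistant fisheye: a pixel r from the principal point sees the ray r / f radians off the axis. A picture is of the moment at which its call begins. There is no depth.
A pose or a line that the arm cannot do raises robot.MotionError and nothing moves.
- robot.hand_in(): hands the job in, once; it reports no verdict.
Readings, each from a call of its own:
- robot.current_t(): time.
- robot.current_qpos(): joint angles.
- robot.current_joint_vel(): joint speeds.
- robot.current_joint_efforts(): joint torques, N m.
- robot.current_tcp_pos(): TCP position.
- robot.current_eef_rot(): TCP orientation.
- robot.current_contact_force(): force on the tool from outside, world axes, zero at the start.
- robot.current_ft_torque(): the same for the moment, N m.
- robot.current_gripper_width(): opening from 0.0 (shut) to 1.0 (fully open).
Only numpy, scipy, OpenCV 4.12 (cv2) and the standard library are available. Lean on these libraries where they do the work, as an engineer would, in place of code of your own. Each camera call takes 0.05 s, during which the arm holds its last target.

### The job

Set the linear-rail offcut up in the marking-off jig. With the rail still lying askew, bring its blue-marked end up to bear lightly on the round zero post, then, keeping that end pressed lightly on the post all the way, swing the rail about it until its long side lies pressed flush along the fence. Then run the green length stop up along the fence until its face touches the rail's free end; ram nothing, leave the bearing, carton and tin alone, and let go of everything.

Things in the scene. Friction and masses are not known exactly. Their poses are not given: they have to be found in the camera images.
- zero (a point): Corner of the fixed marking-off jig, on top of its dark steel bed (10 mm thick), at the fence's front face. x points away from the robot into the fence, y along the fence to the post, z up. Here the bed spans x -220..30, y -410..50 mm. A rail that is home has its fence-side face at x 0, its blue end at y -12..12 mm, wherever the post stands, and its free end 240 mm further back.
- fence: Fixed straight aluminium fence standing on the bed, 22 mm wide, 22 mm high, 440 mm long, with a yellow scale on top. Origin: middle of the lower edge of its front face (y = -180 mm seen from zero); axes as zero.
- post: Zero post: upright round steel post with a red band, 20 mm diameter, 32 mm high, clamped immovably in a slot along y let into the bed; 2 mm lie between post and fence. Origin: middle of the slot on the bed, at x -12, y +10 mm seen from zero; axes as zero. The post stands up to 12 mm either way of it along y: this setting is not measured, so feel for it.
- rail: Loose steel rail offcut, 240 x 20 x 18 mm (long, wide, high), 0.44 to 0.66 kg, square ends, blue band on top at one end. Origin: centre of its underside; y along it to the blue end, z up. It lies flat on the bed, 0.35 to 0.6 rad askew, the free end swung out from the fence towards the robot, the blue end 30 to 125 mm short of the post. Sliding it on the bed takes about 2 to 5 N.
- rail_mid (a point): Centre of the rail (9 mm above its underside), axes as the rail's.
- rail_end (a point): Centre of the rail's blue-marked end face, the end that goes to the post.
- rail_free (a point): Centre of the rail's other (free) end face, which the length stop must touch.
- stop (a joint): Travel of the green length stop along the fence towards the post, in m: 0 farthest from the post (face at y -340 mm seen from zero), up to 0.13; its face meets the free end of a rail that is home at 0.088 to 0.112, depending on the post. It drags with about 2 N and stays where it is left.
- stop_face (a point): On the length stop's flat face, which looks along the fence to the post (18 mm wide, about 20 mm high): a point 10 mm in front of the fence, 9 mm above the bed; axes as zero. The green stop lies behind this face: 40 mm long, straddling the fence, its top 33.5 mm above the bed.
- stop_knob (a point): Middle of the upright black knob on top of the length stop: 21 mm diameter, 24 mm high, its middle 51.5 mm above the bed, 20 mm behind the stop's face; to be gripped or pushed from above. It does not turn.
- bearing: Bystander: ball bearing lying flat on the counter, 62 mm diameter, 16 mm high; origin at its underside.
- carton: Bystander: small blue and white carton, 66 x 66 x 22 mm; origin at its underside.
- tin: Bystander: round tin, 60 mm diameter, 58 mm high; origin at its underside.

How it is judged:
By the outcome, as a careful person would: the job done as asked, in the order asked, and still so for the second after the job is handed in, with the robot touching nothing.
It also fails if it takes over 72 s, if anything falls off the work surface, if the arm or the gripper's body presses on something with over 40 N, if the wrist force passes 120 N, or if a joint passes its speed limit or range.

## Working session

There is one attempt and no reset: what is moved stays moved. The work goes in short steps, each a Python script; the robot and the scene stay as the last script left them, time stands still between calls to the robot, and variables do not carry over. Pictures are saved under pics/ and viewed, and the job is handed in when it is done.

```bash
mkdir -p pics
python3 - <<'E'
from bench import robot
import cv2
for n in ("scene","top","wrist"):
    d=robot.get_image(n); cv2.imwrite(f"pics/{n}0.png",d["img"]); print(n,{k:v for k,v in d.items() if k!="img"})
print(robot.current_t(),robot.current_eef_rot(),robot.current_contact_force())
E
```

```text
scene {'fovy': 52.003663867139466, 'cx': 322.3789804459657, 'cy': 236.5315695282248, 'eye': array([1175.59912169,  498.03636429,  559.49683109]), 'orientation': array([-2.16263315, -0.00493068,  2.21416518])}
top {'fovy': 53.284089660858136, 'cx': 311.44649921778813, 'cy': 246.31266135273205, 'eye': array([460.52772115,  63.75440669, 885.56175245]), 'orientation': array([-3.02495588,  0.00724371, -1.57428085])}
wrist {'fovy': 65.70646984690485, 'cx': 314.9097368929323, 'cy': 246.2248755032171, 'eye': array([ 245.29612259, -498.68408809,  383.64181462]), 'orientation': array([ 2.85694010e+00,  1.15531693e-03, -1.25451075e+00])}
0.15 [-3.14029549e+00 -2.66248012e-04  3.15791896e-01] [-0.01418132 -0.566232    0.80569294]
```

View pics/top0.png

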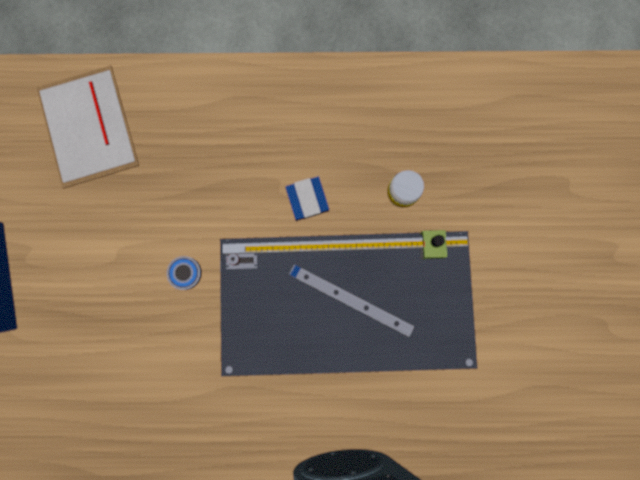

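View pics/scene0.png

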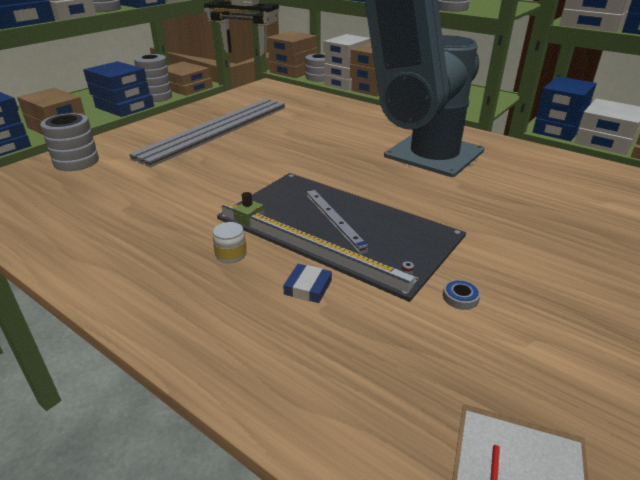

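The top view shows the whole jig: the bed (221..476, 232..376), the post at about (233,260), the stop at about (435,244), and the askew rail from (295,271) at the blue end to (411,331). I'll enlarge it.

Run:
```python
import cv2
i=cv2.imread("pics/top0.png")
c=cv2.resize(i[225:345,215:345],None,fx=6,fy=6,interpolation=cv2.INTER_CUBIC)[:600,:800]
cv2.imwrite("pics/c1.png",c[:600,:780])
c=cv2.resize(i[225:345,350:480],None,fx=5,fy=5,interpolation=cv2.INTER_CUBIC)
cv2.imwrite("pics/c2.png",c)
```

```text
(no output)
```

View pics/c1.png

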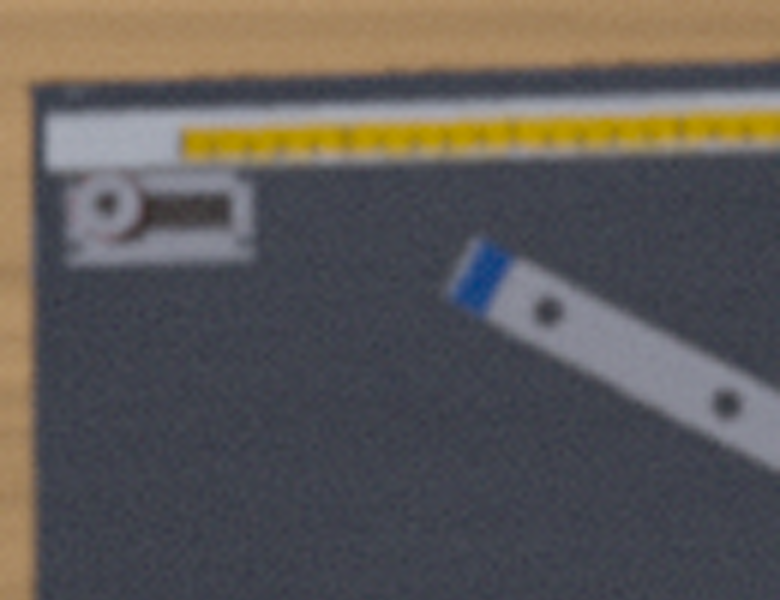

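View pics/c2.png

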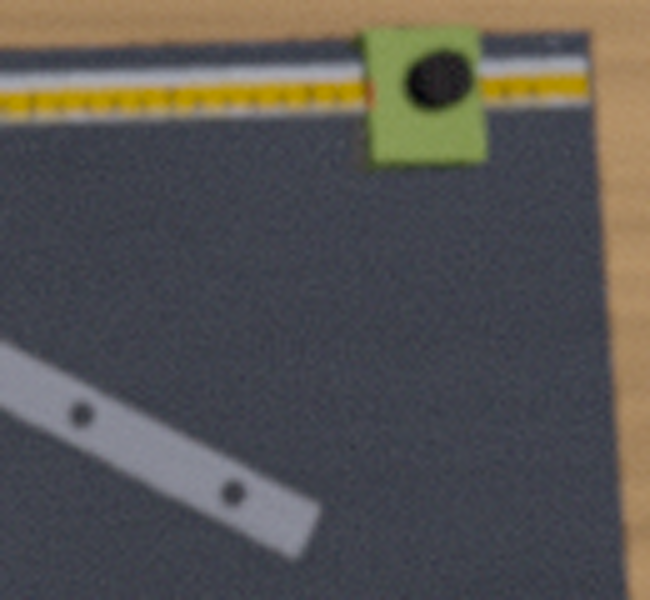

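```bash
cat > h.py <<'E'
from bench import robot
import numpy as np, cv2
from scipy.spatial.transform import Rotation as R
from scipy.optimize import least_squares
def bp(d,px,z,fish=False):
    u,v=px; f=240/np.tan(np.radians(d["fovy"])/2)
    a,b=(u-d["cx"])/f,(v-d["cy"])/f
    if fish:
        r=np.hypot(a,b); k=np.sin(r)/r if r>0 else 1; ray=np.array([a*k,b*k,np.cos(r)])
    else: ray=np.array([a,b,1.])
    ray=R.from_euler('xyz',d["orientation"]).as_matrix()@ray
    e=np.array(d["eye"]); return (e+ray*(z-e[2])/ray[2])[:2]
def fitjig(pts): # list of (world xy, zero xy)
    def r(p):
        c,s=np.cos(p[2]),np.sin(p[2])
        return np.ravel([np.array([p[0]+c*q[0]-s*q[1],p[1]+s*q[0]+c*q[1]])-w for w,q in pts])
    return least_squares(r,[500,150,0])
def toz(p,w):
    c,s=np.cos(p[2]),np.sin(p[2]);d=np.asarray(w)-p[:2]
    return np.array([c*d[0]+s*d[1],-s*d[0]+c*d[1]])
def tow(p,q):
    c,s=np.cos(p[2]),np.sin(p[2]);return np.array([p[0]+c*q[0]-s*q[1],p[1]+s*q[0]+c*q[1]])
E
cat > m1.py <<'E'
from h import *
d=dict(fovy=53.284089660858136,cx=311.44649921778813,cy=246.31266135273205,eye=[460.52772115,63.75440669,885.56175245],orientation=[-3.02495588,0.00724371,-1.57428085])
c1=lambda x,y:((x+.5)/6-.5+215,(y+.5)/6-.5+225)
c2=lambda x,y:((x+.5)/5-.5+350,(y+.5)/5-.5+225)
pts=[(bp(d,c1(36,88),10),(30,50)),(bp(d,c2(588,32),10),(30,-410)),(bp(d,(222,376),10),(-220,50)),(bp(d,(476.5,368),10),(-220,-410)),
(bp(d,c1(47,170),32),(0,40)),(bp(d,c2(590,104),32),(0,-400))]
s=fitjig(pts); p=s.x; print(p,s.fun.reshape(-1,2).round(1).tolist())
print("post",toz(p,bp(d,c1(110,207),42)))
for n,q in dict(bl1=c1(480,235),bl2=c1(447,297),fr1=c2(322,505),fr2=c2(298,563)).items():
    w=bp(d,q,28);print(n,w.round(1),toz(p,w).round(1))
print("knobtop",toz(p,bp(d,c2(440,80),73.5)),toz(p,bp(d,c2(375,160),43.5)))
E
python3 m1.py
```

```text
[5.50114415e+02 1.89281236e+02 2.80581974e-02] [[1.7, 2.4], [1.3, -1.9], [-1.5, 2.6], [-1.5, -2.6], [-0.3, -0.3], [0.3, -0.2]]
post [-12.3544656   19.83169512]
bl1 [529.6 100. ] [-23.  -88.6]
bl2 [511.1 109.9] [-41.3 -78.3]
fr1 [ 419.1 -111.2] [-139.4 -296.7]
fr2 [ 399.  -102.2] [-159.3 -287.1]
knobtop [   5.05691736 -335.78896956] [ -19.00141228 -318.99524784]
```

Run:
```python
import cv2
i=cv2.imread("pics/scene0.png")
cv2.imwrite("pics/c3.png",cv2.resize(i[170:300,210:370],None,fx=5,fy=5,interpolation=cv2.INTER_CUBIC)[:600])
cv2.imwrite("pics/c4.png",cv2.resize(i[210:310,340:480],None,fx=5,fy=5,interpolation=cv2.INTER_CUBIC))
```

```text
(no output)
```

View pics/wrist0.png

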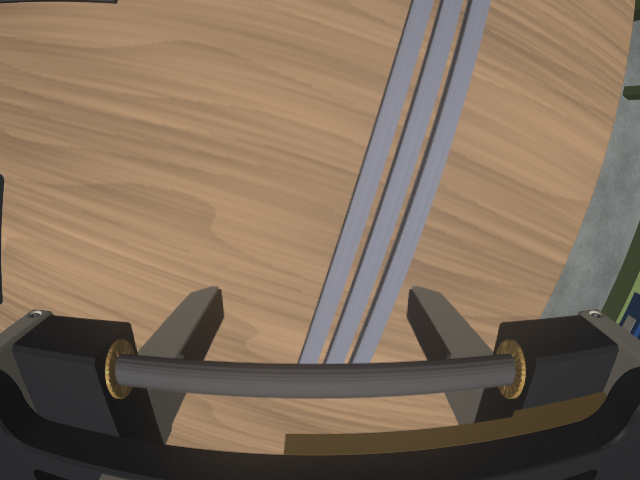

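```bash
cat >> h.py <<'E'
JP=np.array([550.1,189.3,0.0281])
def yaw_of(th,p=None): # tool y along rail n
    p=JP if p is None else p
    y=np.pi/2-th+p[2]; return y
E
python3 - <<'E'
from h import *
w=tow(JP,np.array([-32.2,-83.5])-165*np.array([.488,.873]))
for y in (yaw_of(.51),yaw_of(.51)-np.pi):
    print(y,robot.inverse_kinematics([*w,140],[np.pi,0,y]),robot.inverse_kinematics([*w,13],[np.pi,0,y+.51]))
E
```

```text
1.0888963267948966 [-3.44049400e-01  1.45083521e-01  1.88742878e+00 -4.44089210e-16
  1.10908035e+00  1.37850600e-01] [-3.44049400e-01  3.36671207e-01  2.02932059e+00 -4.44089210e-16
  7.75600861e-01 -3.72149400e-01]
-2.0526963267948966 [-3.44049400e-01  1.45083521e-01  1.88742878e+00 -4.44089210e-16
  1.10908035e+00 -3.00374205e+00] [-3.44049400e-01  3.36671207e-01  2.02932059e+00 -4.44089210e-16
  7.75600861e-01  2.76944325e+00]
```

Run:
```python
from h import *
w=tow(JP,np.array([-32.2,-83.5])-165*np.array([.488,.873]))
robot.move_ptp([*w,140],[np.pi,0,yaw_of(.51)])
robot.sleep(.2)
F=[robot.current_contact_force() for _ in range(3)]
d=robot.get_image("wrist"); cv2.imwrite("pics/w1.png",d["img"])
d2=robot.get_image("top"); cv2.imwrite("pics/t1.png",d2["img"])
import pickle; pickle.dump(d,open("w1.pkl","wb"))
print(robot.current_t(),robot.current_tcp_pos(),F,d["eye"],d["orientation"])
```

```text
2.4667 [443.86891527 -41.78778483 140.01913833] [array([0.58045071, 0.62434365, 0.17006314]), array([0.58045071, 0.62434365, 0.17006314]), array([0.58045071, 0.62434365, 0.17006314])] [480.29379877  26.9984359  305.73604781] [ 2.85613440e+00 -8.11668349e-04 -4.82688025e-01]
```

View pics/w1.png

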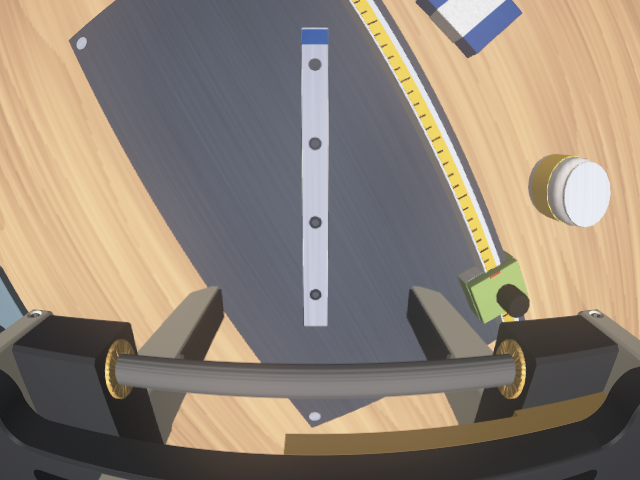

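The wrist view shows the rail centred between the fingers, spanning (302..328, 28) to (304..327, 326), and parallel to the jaws. I'll check these points numerically and then grip.

Run:
```python
from h import *
import pickle; d=pickle.load(open("w1.pkl","rb"))
P=[bp(d,q,28,True) for q in ((302,28),(328,28),(304,326),(327,326))]
Q=[toz(JP,w) for w in P]; print(np.round(Q,1).tolist())
E_=(Q[0]+Q[1])/2;F_=(Q[2]+Q[3])/2;v=E_-F_;print(E_,F_,np.hypot(*v),np.arctan2(v[0],v[1]))
for q in ((491,272),(480,245)): pass
```

```text
[[-40.2, -80.3], [-23.4, -89.6], [-156.4, -288.3], [-139.4, -297.8]]
[-31.79358433 -84.95431964] [-147.9122571 -293.0483301] 238.29952444694757 0.508972606980136
```

Run:
```python
import cv2
i=cv2.imread("pics/w1.png")
cv2.imwrite("pics/c5.png",cv2.resize(i[0:120,290:420],None,fx=5,fy=5,interpolation=cv2.INTER_CUBIC))
cv2.imwrite("pics/c6.png",cv2.resize(i[220:340,420:540],None,fx=5,fy=5,interpolation=cv2.INTER_CUBIC))
```

```text
(no output)
```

View pics/c5.png

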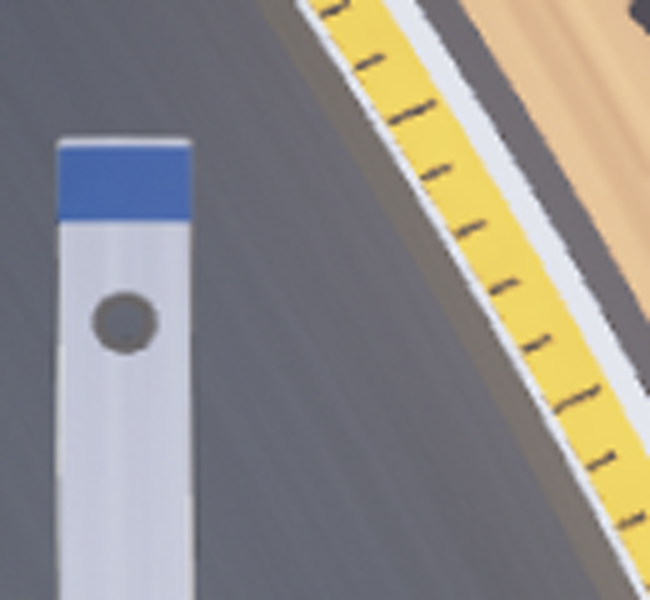

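View pics/c6.png

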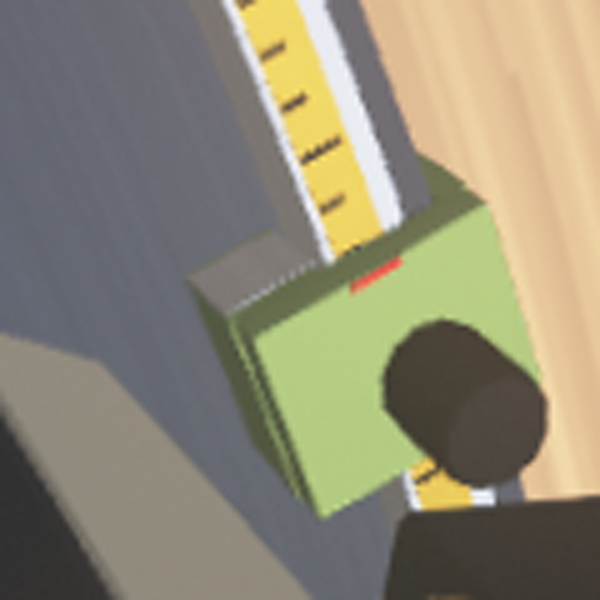

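Run:
```python
from h import *
import pickle; d=pickle.load(open("w1.pkl","rb"))
for q in ((350,1),(418,118),(467,222),(486,273)): print(toz(JP,bp(d,q,32,True)).round(1))
print("knob",toz(JP,bp(d,(519.4,307),73.5,True)))
print("stop face top corner", toz(JP,bp(d,(466,282.5),30,True)))
```

```text
[  1.3 -78.7]
[   1.7 -181.4]
[   2.4 -272.3]
[   1.6 -322.1]
knob [   6.89031593 -340.30892123]
stop face top corner [ -17.64484067 -321.58299889]
```

```bash
cat >> h.py <<'E'
JP[0]=550.8
def state(th,s_tcp,E): pass
def D(th): return np.array([np.sin(th),np.cos(th)])
def N(th): return np.array([np.cos(th),-np.sin(th)])
def zforce():
    f=robot.current_contact_force(); c,s=np.cos(JP[2]),np.sin(JP[2])
    return np.array([c*f[0]+s*f[1],-s*f[0]+c*f[1],f[2]])
E
python3 - <<'E'
from h import *
th=.509
w=tow(JP,np.array([-32.4,-84.2])-165*D(th))
o=[np.pi,0,yaw_of(th)]
robot.move_linear([*w,60],o,speed=150)
robot.move_linear([*w,13.5],o,speed=80,f_stop=6)
print(robot.current_tcp_pos(),robot.current_contact_force())
robot.move_gripper(0.0); robot.sleep(.2)
print(robot.current_t(),robot.current_gripper_width()*93,zforce(),robot.current_tcp_pos())
E
```

```text
[444.82151913 -42.17918508  13.84682515] [ 0.58603161  0.84258313 -0.85520797]
5.2083 19.52490075467165 [-0.46399578  0.07320743  0.46222288] [444.39829842 -42.04739245  13.47784974]
```

Run:
```python
from h import *
th=.509; P=np.array([-12,20.])
o=[np.pi,0,yaw_of(th)]
E_=P-(10+12)*D(th)+2*N(th)
robot.move_linear([*tow(JP,E_-165*D(th)),13.5],o,speed=60,f_stop=25)
robot.sleep(.2)
print(robot.current_t(),toz(JP,robot.current_tcp_pos()[:2])-(E_-165*D(th)),zforce(),zforce()[:2]@D(th),robot.current_gripper_width()*93)
d=robot.get_image("wrist"); cv2.imwrite("pics/w2.png",d["img"])
import pickle; pickle.dump(d,open("w2.pkl","wb"))
```

```text
6.975 [-0.03925703  0.15488007] [-0.12282072  1.98975008 -0.99404813] 1.6776628773834612 19.20969515096524
```

View pics/w2.png

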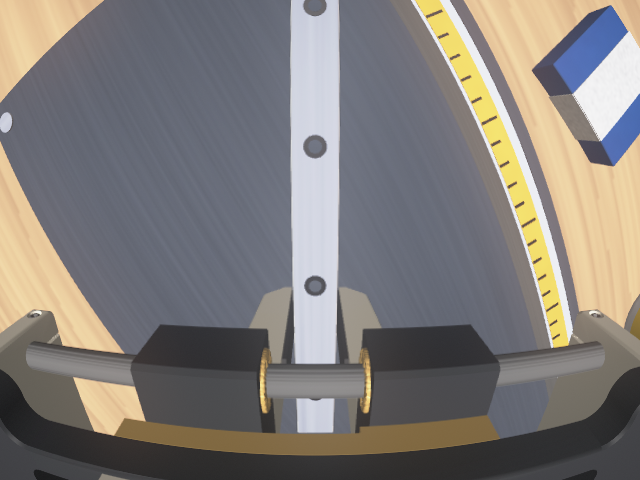

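The wrist view shows the rail held square in the jaws, with its blue end out of the frame. I'll creep towards the post in 1 mm steps and read the force after each one.

Run:
```python
from h import *
th=.509; P=np.array([-12,20.])
E_=P-(10+12)*D(th)+2*N(th); S=E_-165*D(th)
h=[];
for k in range(1,26):
    r=robot.move_linear([*tow(JP,S+k*1.0*D(th)),13.5],speed=12,f_stop=9)
    f=zforce(); h.append(f[:2]@D(th)); a=(toz(JP,robot.current_tcp_pos()[:2])-S)@D(th)
    print(k,r,round(a,2),round(h[-1],2),round(f[:2]@N(th),2),round(robot.current_t(),2))
    if r or (k>3 and h[-1]<np.mean(h[1:3])-2.2): break
```

```text
1 False 0.64 -2.37 -0.33 7.28
2 False 1.84 -1.75 -0.54 7.53
3 False 3.1 -2.26 -0.37 7.78
4 False 4.19 -0.49 -0.79 8.03
5 False 5.16 -1.07 -0.06 8.28
6 False 6.11 -1.41 0.13 8.53
7 False 7.1 -1.4 0.35 8.78
8 False 8.11 -1.69 1.11 9.03
9 False 9.11 -0.98 0.48 9.28
10 False 10.1 -1.14 -0.03 9.53
11 False 11.1 -1.3 0.53 9.78
12 False 11.5 -5.22 1.41 10.03
```

Contact is at about 11.3 mm of advance, with the axial force going from -1.3 N to -5.2 N. Now I'll swing about the post in small arcs, holding the axial force light.

Run:
```python
from h import *
P=np.array([-12,20.]); th0=.509; b=11.9
def pose(th,b): return [*tow(JP,P-(22-b)*D(th)+2*N(th)-165*D(th)),13.5]
for th in np.linspace(th0,0.17,15)[1:]:
    r=robot.move_linear(pose(th,b),[np.pi,0,yaw_of(th)],speed=12,f_stop=14)
    f=zforce(); a=f[:2]@D(th); n=f[:2]@N(th); 
    print(round(th,3),r,round(b,2),"ax",round(a,2),"lat",round(n,2),"Mz",round(robot.current_ft_torque()[2],2),round(robot.current_t(),2),flush=True)
    if r or a<-14 : break
    b+=np.clip(0.1*(a+4.5),-.4,.4)
print(b,th)
open("b.txt","w").write(f"{b} {th}")
d=robot.get_image("top"); cv2.imwrite("pics/t2.png",d["img"])
```

```text
0.485 False 11.9 ax -5.43 lat -1.85 Mz -0.02 10.53
0.461 False 11.81 ax -5.31 lat -1.51 Mz 0.04 11.03
0.436 False 11.73 ax -3.76 lat -1.98 Mz 0.04 11.53
0.412 False 11.8 ax -5.07 lat -2.54 Mz 0.06 12.03
0.388 False 11.74 ax -5.23 lat -2.95 Mz 0.06 12.53
0.364 False 11.67 ax -4.85 lat -2.5 Mz 0.16 13.03
0.34 False 11.63 ax -3.95 lat -2.91 Mz 0.2 13.53
0.315 False 11.69 ax -5.82 lat -2.7 Mz 0.19 14.03
0.291 False 11.56 ax -4.44 lat -2.73 Mz 0.2 14.53
0.267 False 11.56 ax -4.76 lat -3.77 Mz 0.21 15.03
0.243 False 11.54 ax -3.73 lat -4.82 Mz 0.26 15.53
0.218 False 11.61 ax -4.8 lat -5.1 Mz 0.26 16.02
0.194 False 11.58 ax -4.41 lat -5.41 Mz 0.34 16.52
0.17 False 11.59 ax -4.63 lat -5.0 Mz 0.33 17.02
11.580636849443115 0.17
```

Run:
```python
import cv2
i=cv2.imread("pics/t2.png")
cv2.imwrite("pics/c7.png",cv2.resize(i[220:345,210:370],None,fx=4.8,fy=4.8,interpolation=cv2.INTER_CUBIC))
```

```text
(no output)
```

View pics/c7.png

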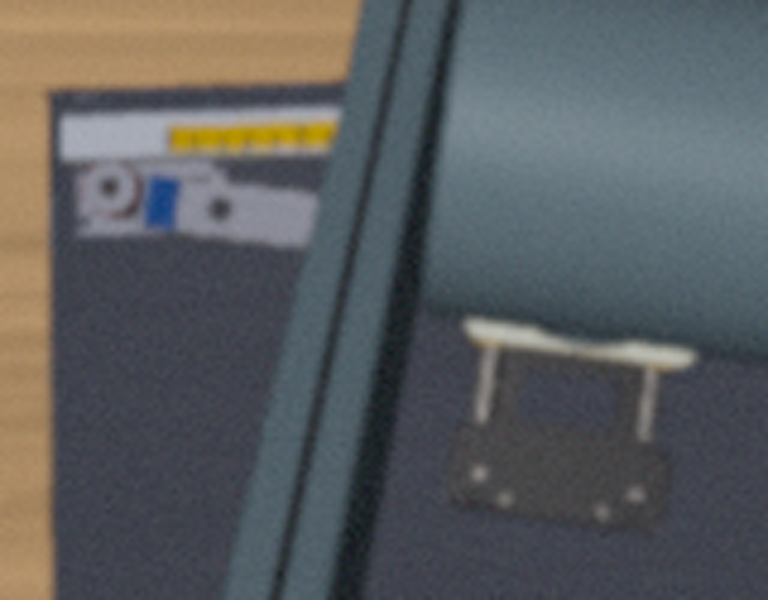

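The crop shows the blue end (163,203) still bearing on the post (112,188), with the rail nearly parallel to the fence. The fence-side finger stops the grip from finishing the job. So I'll release and re-engage with the open jaws as a cradle: one finger behind the free end, the other on the robot-side long face.

```bash
cat >> h.py <<'E'
P=np.array([-12,20.]); W=88.; SP=.12
PHI=np.arcsin(SP)
def cradle(th,ds,dl,z=13.5,L=240):
    E_=P-10*D(th)+2*N(th)
    s0=W/2*np.cos(PHI)-7.5*SP+ds; l0=-10+W/2*SP-7.5*np.cos(PHI)+dl
    q=E_-(L-s0)*D(th)+l0*N(th)
    v=np.cos(PHI)*D(th)-SP*N(th)
    yaw=np.arctan2(v[1],v[0])+np.pi/2+JP[2]
    return [*tow(JP,q),z],yaw
E
python3 - <<'E'
from h import *
th=.17
robot.move_gripper(28/93.); 
p=robot.current_tcp_pos()
robot.move_linear([p[0],p[1],70],speed=120)
print(robot.current_t(),zforce())
pos,y=cradle(th,-5,-5,70)
for yy in (y-np.pi,y,y-2*np.pi): print(yy,robot.inverse_kinematics(pos,[np.pi,0,yy]))
d=robot.get_image("wrist"); cv2.imwrite("pics/w3.png",d["img"])
import pickle; pickle.dump(d,open("w3.pkl","wb"))
E
```

```text
18.1083 [ 0.52393202 -0.12524623 -1.2646496 ]
-0.021610117605212142 [-2.24523504e-01  3.15137883e-01  1.86438359e+00 -4.44089210e-16
  9.62071185e-01  1.36788294e+00]
3.119982535984581 [-0.2245235   0.31513788  1.86438359  0.          0.96207119 -1.77370971]
-3.1632027711950053 [-0.2245235   0.31513788  1.86438359  0.          0.96207119 -1.77370971]
```

View pics/w3.png

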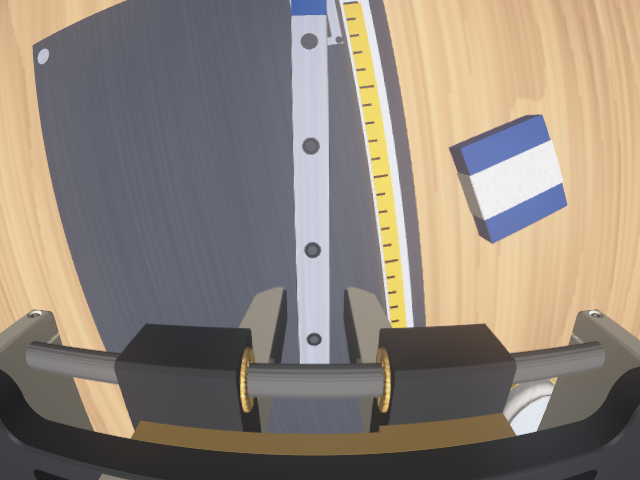

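Run:
```python
from h import *
import pickle; d=pickle.load(open("w3.pkl","rb"))
Q=[toz(JP,bp(d,q,28,True)) for q in ((309,41),(311,146),(312.5,250),(314,339))]
print(np.round(Q,1).tolist()); v=Q[0]-Q[3]; print(np.arctan2(v[0],v[1]))
d1=pickle.load(open("w1.pkl","rb"))
Q1=[toz(JP,bp(d1,q,28,True)) for q in ((315,64),(315,143),(315.5,222),(315.5,294),(315,28))]
print([round(float(np.hypot(*(a-Q1[4]))),1) for a in Q1])
th=np.arctan2(v[0],v[1]); 
E_=Q[0]+27*D(th); print("E",E_,"P-E",(P-E_)@D(th),(P-E_)@N(th))
```

```text
[[-19.8, -19.8], [-28.8, -79.1], [-38.2, -138.3], [-47.5, -197.4]]
0.15469608086297812
[28.7, 88.6, 148.6, 208.5, 0.0]
E [-15.62018663   6.87769086] P-E 13.52340551595563 1.5550728394095388
```

Run:
```python
from h import *
th=.155
pos,y=cradle(th,-5,-8.5,70)
y-=np.pi
robot.move_ptp(pos,[np.pi,0,y]); robot.move_gripper(W/93)
print(robot.current_t(),robot.current_gripper_width()*93,zforce(),np.array(robot.current_tcp_pos())-pos)
d=robot.get_image("wrist"); cv2.imwrite("pics/w4.png",d["img"])
d=robot.get_image("top"); cv2.imwrite("pics/t4.png",cv2.resize(d["img"][220:345,210:370],None,fx=4.8,fy=4.8,interpolation=cv2.INTER_CUBIC))
```

```text
20.4583 88.10698276517482 [-0.50206819  0.27296053  0.05793381] [-0.00615604  0.00491234  0.0090527 ]
```

View pics/w4.png

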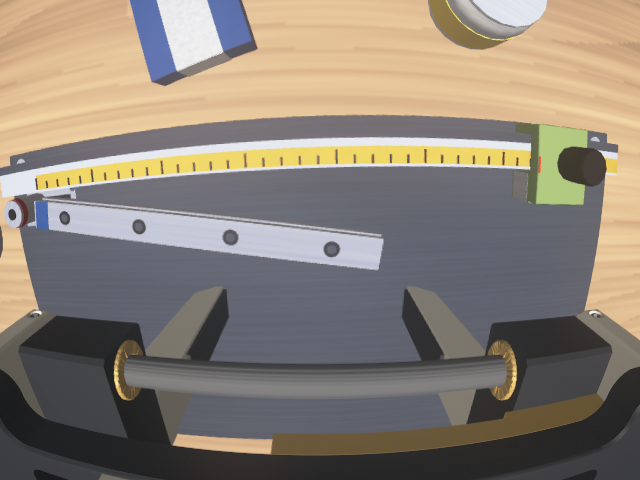

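View pics/t4.png

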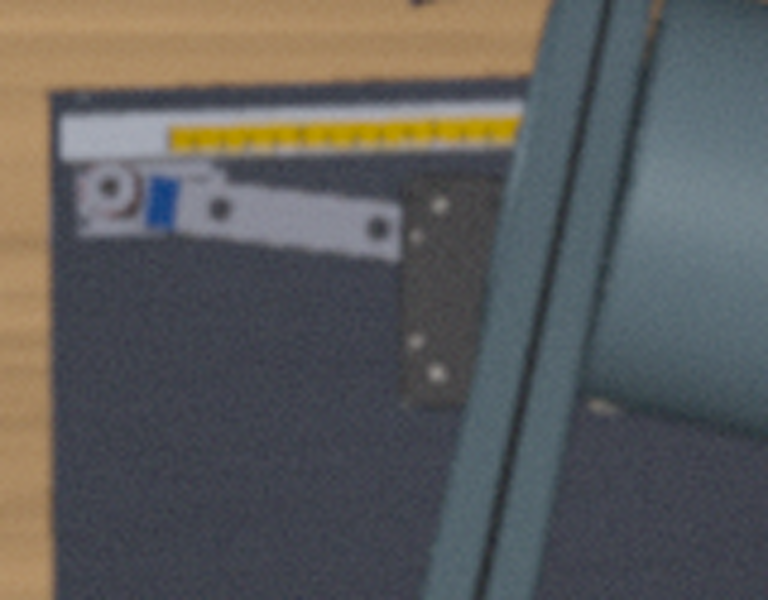

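The wrist view shows the whole jig: rail from (36..48, 215) at the blue end to (381,253) at the free end, the post at (15,214) and the stop at (535,165). I'll check the free end before lowering.

Run:
```python
from h import *
d=robot.get_image("wrist")
for n,q,z in (("fr1",(383,236),28),("fr2",(379,269),28),("post",(14,214),42),("h1",(65,218),28),("h2",(139,227),28),("h3",(230.5,237.5),28),("h4",(332,249.5),28),("fence",(200,174),32),("fence",(340,166),32),("fence",(480,167.5),32)):
    print(n,toz(JP,bp(d,q,z,True)).round(1))
th=.155;E_=P-10*D(th)+2*N(th)-3.5*N(th);print("model free",E_-240*D(th)+10*N(th),E_-240*D(th)-10*N(th),"h4",E_-210*D(th),"h1",E_-30*D(th))
```

```text
fr1 [ -40.8 -227.9]
fr2 [ -61.2 -225.9]
post [-11.6  16.8]
h1 [-20.1 -20.5]
h2 [-29.5 -79.3]
h3 [ -38.6 -138.5]
h4 [ -48.  -197.9]
fence [ 1.000e-01 -1.246e+02]
fence [   0.6 -203.2]
fence [  -0.  -285.8]
model free [ -42.19692681 -228.31511354] [ -61.95715743 -225.22751155] h4 [ -47.44563914 -197.13096662] h1 [-19.65722127 -19.28889108]
```

Run:
```python
from h import *
th=.155
pos,y=cradle(th,-5.5,-8.5,13.5); o=[np.pi,0,y-np.pi]
print(robot.move_linear(pos,o,speed=90,f_stop=8)); robot.sleep(.15)
print(robot.current_t(),zforce())
# axial engage
f0=zforce()
for k in range(1,24):
    ds=-5.5+.5*k
    r=robot.move_linear(cradle(th,ds,-8.5)[0],o,speed=10,f_stop=6)
    f=zforce()-f0; a=f[:2]@D(th)
    print(ds,r,round(a,2),round(f[:2]@N(th),2))
    if r or a<-2.5: break
print(robot.current_t())
open("ds.txt","w").write(str(ds))
```

```text
False
21.5333 [-0.27151497 -0.37064562  0.6438509 ]
-5.0 False -0.21 0.12
-4.5 False 0.65 0.39
-4.0 False 0.77 0.05
-3.5 False 1.09 0.02
-3.0 False 0.49 0.39
-2.5 False 0.44 0.6
-2.0 False 0.24 -0.24
-1.5 False 0.42 0.06
-1.0 False -0.27 0.98
-0.5 False 0.83 -0.1
0.0 False 0.18 0.25
0.5 False -1.8 -0.34
1.0 False -5.02 0.07
24.7833
```

Run:
```python
from h import *
th=.155; ds=.8; dl=-8.5
y=cradle(th,0,0)[1]-np.pi
def go(th,ds,dl,sp=12,fs=14):
    pos,y=cradle(th,ds,dl); r=robot.move_linear(pos,[np.pi,0,y-np.pi],speed=sp,f_stop=fs)
    f=zforce(); return r,f[:2]@D(th),f[:2]@N(th)
for k in range(12):
    dl+=.8
    r,a,n=go(th,ds,dl); print(round(dl,1),round(ds,2),r,"ax",round(a,2),"lat",round(n,2))
    if r or n<-2.2: break
    ds+=np.clip(.1*(a+4),-.25,.25)
print(robot.current_t())
for th in np.arange(th-.015,.03,-.015):
    r,a,n=go(th,ds,dl); print(round(th,3),round(ds,2),r,"ax",round(a,2),"lat",round(n,2),round(robot.current_t(),2),flush=True)
    if r: break
    ds+=np.clip(.1*(a+4),-.35,.35)
print(th,ds,dl)
d=robot.get_image("top"); cv2.imwrite("pics/t5.png",cv2.resize(d["img"][220:345,210:370],None,fx=4.8,fy=4.8,interpolation=cv2.INTER_CUBIC))
d=robot.get_image("wrist"); cv2.imwrite("pics/w5.png",d["img"])
```

```text
-7.7 0.8 False ax -5.65 lat -1.92
-6.9 0.63 False ax -4.6 lat -2.05
-6.1 0.57 False ax -4.31 lat -1.72
-5.3 0.54 False ax -4.91 lat -2.29
25.7833
0.14 0.54 False ax -5.39 lat 0.16 26.19
0.125 0.4 False ax -3.91 lat -0.21 26.6
0.11 0.41 False ax -4.68 lat -0.44 27.01
0.095 0.35 False ax -4.79 lat -0.19 27.42
0.08 0.27 False ax -3.82 lat 0.88 27.82
0.065 0.28 False ax -2.57 lat -0.46 28.23
0.05 0.43 False ax -4.67 lat 0.65 28.64
0.035 0.36 False ax -3.54 lat 0.24 29.05
0.03499999999999992 0.4057619059170851 -5.300000000000001
```

View pics/w5.png

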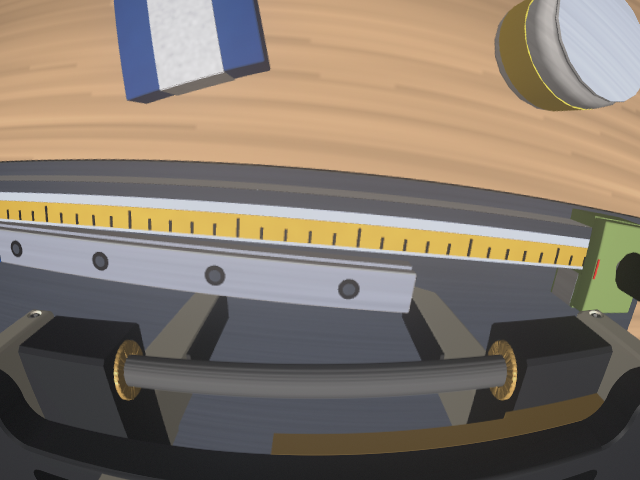

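View pics/t5.png

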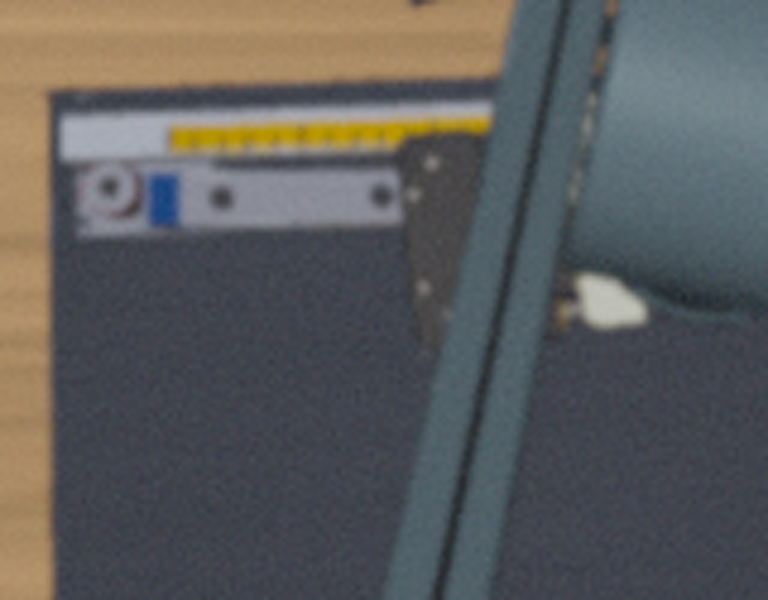

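The wrist view shows the free end at (412,290), just ahead of the right finger. The rail is nearly parallel to the fence with a narrow gap, and the top view shows the blue end still on the post. I'll finish the swing and press it flush.

```bash
cat >> h.py <<'E'
def go(th,ds,dl,sp=12,fs=14):
    pos,y=cradle(th,ds,dl); r=robot.move_linear(pos,[np.pi,0,y-np.pi],speed=sp,f_stop=fs)
    f=zforce(); return r,f[:2]@D(th),f[:2]@N(th)
E
python3 - <<'E'
from h import *
ds=.4; dl=-5.3
for th in (.02,.008,0.):
    r,a,n=go(th,ds,dl); print(round(th,3),round(ds,2),r,"ax",round(a,2),"lat",round(n,2),"Mz",robot.current_ft_torque()[2].round(2),round(robot.current_t(),2))
    ds+=np.clip(.1*(a+4),-.35,.35)
for k in range(20):
    dl+=.6
    r,a,n=go(th,ds,dl,8); print(round(dl,1),round(ds,2),r,"ax",round(a,2),"lat",round(n,2),"Mz",robot.current_ft_torque()[2].round(2),toz(JP,robot.current_tcp_pos()[:2]).round(1),round(robot.current_t(),2),flush=True)
    if r or n<-7: break
    ds+=np.clip(.1*(a+4),-.25,.25)
print(ds,dl)
d=robot.get_image("top"); cv2.imwrite("pics/t6.png",cv2.resize(d["img"][220:345,210:370],None,fx=4.8,fy=4.8,interpolation=cv2.INTER_CUBIC))
d=robot.get_image("wrist"); cv2.imwrite("pics/w6.png",d["img"])
E
```

```text
0.02 0.4 False ax -4.13 lat 1.17 Mz -0.04 29.56
0.008 0.39 False ax -4.98 lat 0.76 Mz -0.08 29.92
0.0 0.29 False ax -4.01 lat -0.87 Mz -0.1 30.21
-4.7 0.29 False ax -4.15 lat -0.66 Mz -0.12 [ -26.9 -186.9] 30.46
-4.1 0.27 False ax -4.04 lat -1.81 Mz -0.04 [ -26.2 -186.9] 30.71
-3.5 0.27 False ax -4.77 lat -1.69 Mz -0.09 [ -26.1 -186.9] 30.96
-2.9 0.19 False ax -3.61 lat -1.72 Mz -0.14 [ -25.7 -186.9] 31.21
-2.3 0.23 False ax -5.07 lat -3.47 Mz -0.13 [ -25.3 -186.9] 31.46
-1.7 0.12 False ax -5.22 lat -3.21 Mz -0.06 [ -25.2 -186.9] 31.71
-1.1 0.0 False ax -3.95 lat -4.98 Mz 0.05 [ -25.1 -186.9] 31.96
-0.5 0.01 False ax -5.0 lat -6.99 Mz 0.13 [ -25.1 -186.9] 32.21
0.1 -0.09 False ax -4.77 lat -8.38 Mz 0.25 [ -25.  -186.9] 32.46
-0.09244674092237876 0.09999999999999987
```

View pics/w6.png

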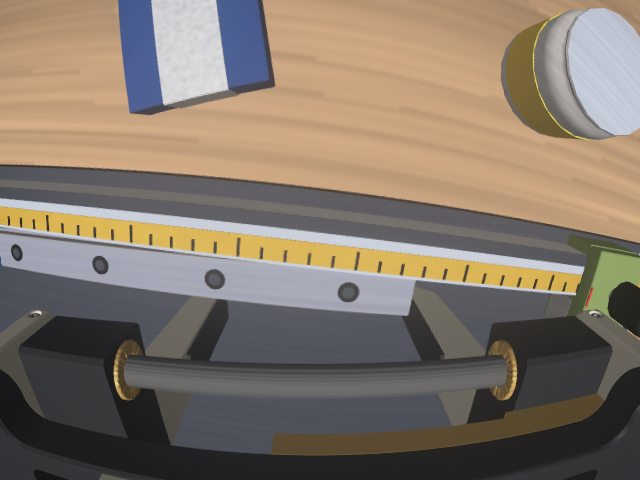

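View pics/t6.png

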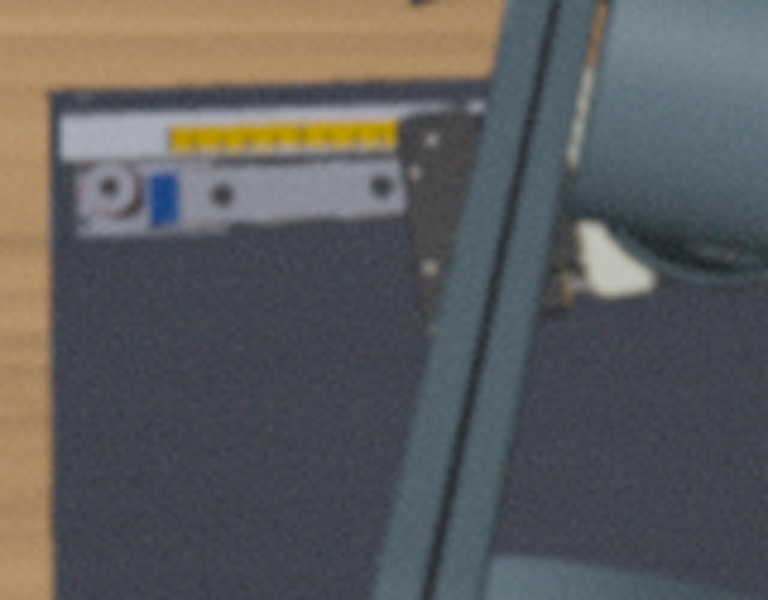

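Run:
```python
from h import *
d=robot.get_image("wrist"); im=d["img"]
import pickle; pickle.dump(d,open("w6.pkl","wb"))
for q in ((17,253),(100,265),(214.5,279.5),(348,292)): print("h",toz(JP,bp(d,q,28,True)).round(2))
a=cv2.resize(im[190:330,0:130],None,fx=5,fy=5,interpolation=cv2.INTER_CUBIC)[:600]; cv2.imwrite("pics/c8.png",a)
a=cv2.resize(im[220:340,300:440],None,fx=5,fy=5,interpolation=cv2.INTER_CUBIC); cv2.imwrite("pics/c9.png",a)
```

```text
h [-14.82 -21.34]
h [-13.21 -80.71]
h [ -11.89 -140.62]
h [ -10.21 -200.39]
```

View pics/c8.png

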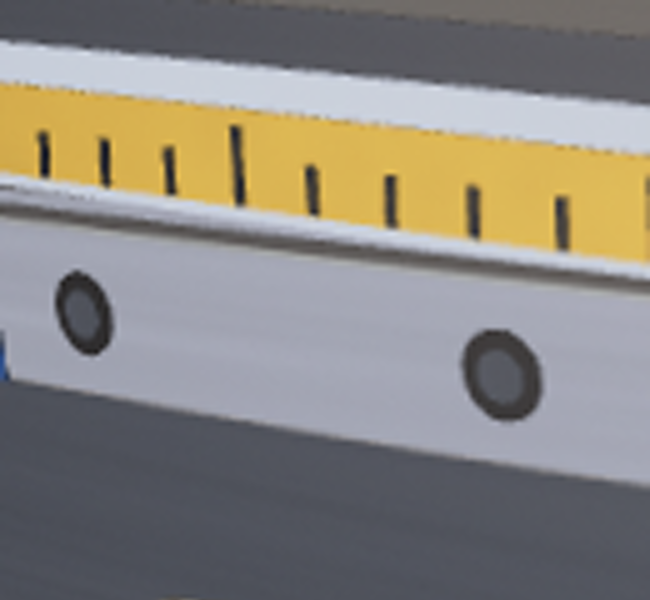

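View pics/c9.png

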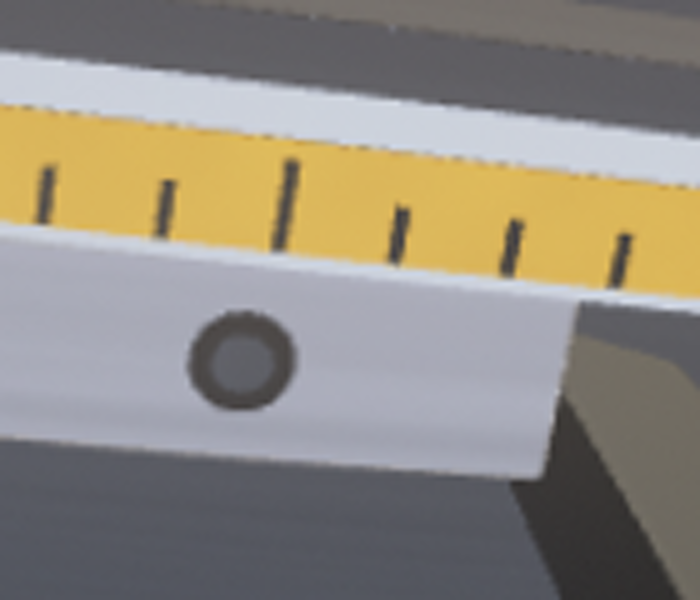

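The crop shows the free end tight against the fence, but a narrow wedge gap of about 4 mm at the blue end. I'll ease the axial push slightly and push a bit more laterally.

Run:
```python
from h import *
ds=-.09; dl=.1; th=0.
for k in range(12):
    dl+=.5
    ds+=np.clip(.08*(a+2.3),-.25,.25) if k else -.2
    r,a,n=go(th,ds,dl,8,10); print(round(dl,1),round(ds,2),r,"ax",round(a,2),"lat",round(n,2),"Mz",robot.current_ft_torque()[2].round(2),toz(JP,robot.current_tcp_pos()[:2]).round(2),round(robot.current_t(),2),flush=True)
    if r or n<-12.5: break
print(ds,dl)
d=robot.get_image("wrist"); cv2.imwrite("pics/w7.png",cv2.resize(d["img"][190:330,0:130],None,fx=4,fy=4,interpolation=cv2.INTER_CUBIC))
```

```text
0.6 -0.29 False ax -4.81 lat -9.57 Mz 0.27 [ -24.99 -186.9 ] 32.86
1.1 -0.49 False ax -4.18 lat -10.08 Mz 0.3 [ -24.95 -186.91] 33.11
1.6 -0.64 False ax -4.24 lat -11.99 Mz 0.42 [ -24.9  -186.92] 33.36
2.1 -0.8 False ax -2.95 lat -13.27 Mz 0.51 [ -24.87 -186.9 ] 33.61
-0.7963424903260405 2.1
```

View pics/w7.png

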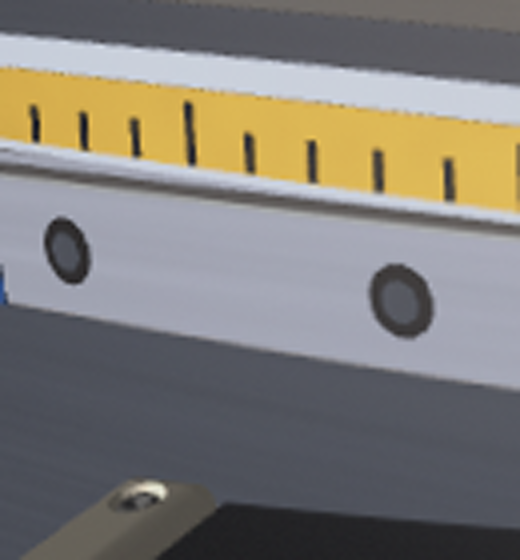

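The rail isn't turning. That push point has a poor lever and fights the friction at both ends, so I won't force it. I'll back off and press lightly near the blue end with closed fingers, which also drives that end slightly into the post.

Run:
```python
from h import *
go(0.,-1.5,-3,30); go(0.,-5,-7,30)
p=robot.current_tcp_pos(); robot.move_linear([p[0],p[1],60],speed=150)
robot.move_gripper(0.0)
o=[np.pi,0,JP[2]+np.pi-np.pi]
q=np.array([-42.,-45.])
robot.move_linear([*tow(JP,q),60],o,speed=150)
robot.move_linear([*tow(JP,q),14],o,speed=100,f_stop=8); robot.sleep(.1)
f0=zforce();print(robot.current_t(),f0)
x=-36.
robot.move_linear([*tow(JP,[x,-45]),14],speed=30,f_stop=5)
for k in range(30):
    x+=.6
    r=robot.move_linear([*tow(JP,[x,-45+.15*k*.6]),14],speed=10,f_stop=9)
    f=zforce()-f0; t=toz(JP,robot.current_tcp_pos()[:2])
    print(round(x,1),r,"fx",f[0].round(2),"fy",f[1].round(2),t.round(2))
    if r or f[0]<-7.5: break
print(robot.current_t())
d=robot.get_image("wrist"); cv2.imwrite("pics/w8.png",d["img"])
```

```text
37.875 [-0.07134373 -0.24053485 -0.25217555]
-35.4 False fx -0.52 fy -0.25 [-35.47 -45.  ]
-34.8 False fx -0.49 fy 0.46 [-34.83 -44.92]
-34.2 False fx -0.4 fy 0.81 [-34.18 -44.82]
-33.6 False fx -0.51 fy 0.78 [-33.56 -44.74]
-33.0 False fx -0.66 fy -0.83 [-33.39 -44.68]
-32.4 False fx -3.92 fy -0.95 [-33.21 -44.6 ]
-31.8 False fx -1.1 fy 0.4 [-31.56 -44.44]
-31.2 False fx -1.52 fy -0.88 [-31.04 -44.34]
-30.6 False fx -2.48 fy -0.3 [-30.52 -44.25]
-30.0 False fx -2.26 fy -0.75 [-30.02 -44.23]
-29.4 False fx -3.97 fy -1.13 [-29.58 -44.16]
-28.8 False fx -4.9 fy -2.78 [-29.15 -44.13]
-28.2 False fx -4.68 fy -2.36 [-28.91 -44.07]
-27.6 False fx -5.84 fy -2.19 [-28.9  -43.99]
-27.0 False fx -7.64 fy -2.37 [-28.91 -43.91]
41.975
```

View pics/w8.png

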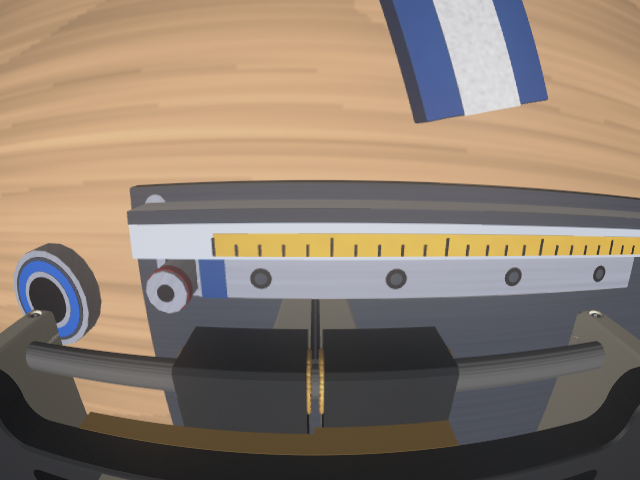

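Run:
```python
from h import *
im=cv2.imread("pics/w8.png")
a=cv2.resize(im[215:315,130:290],None,fx=5,fy=5,interpolation=cv2.INTER_CUBIC); cv2.imwrite("pics/c10.png",a)
a=cv2.resize(im[215:315,480:640],None,fx=5,fy=5,interpolation=cv2.INTER_CUBIC); cv2.imwrite("pics/c11.png",a)
```

```text
(no output)
```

View pics/c10.png

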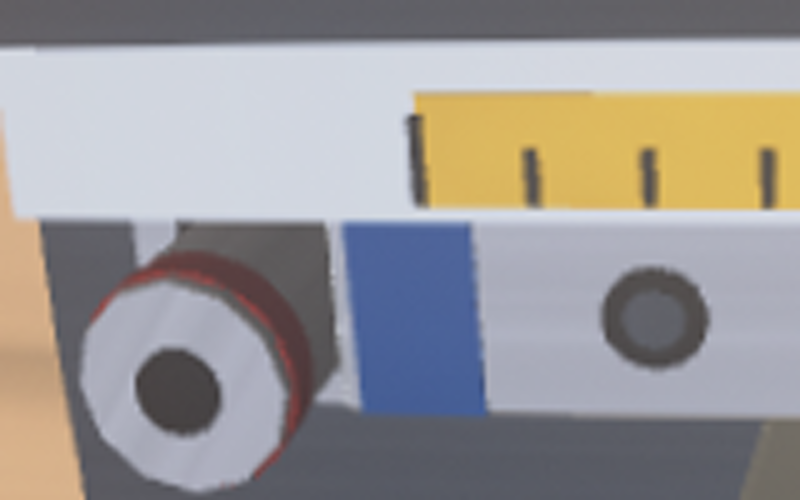

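View pics/c11.png

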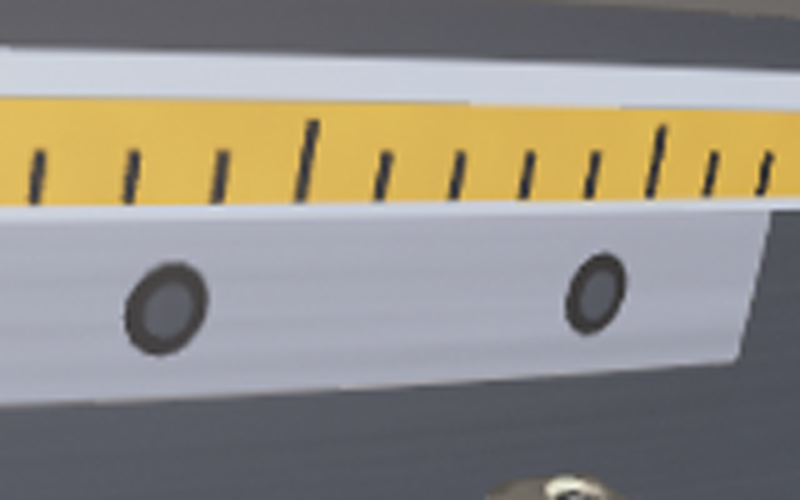

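The crops show the rail flush along the whole fence with the blue end at the post. A hairline gap at the post can't be excluded visually, so I'll nudge the free end lightly along the axis, then go to the stop knob.

Run:
```python
from h import *
o=[np.pi,0,JP[2]]
t=toz(JP,robot.current_tcp_pos()[:2])
robot.move_linear([*tow(JP,[t[0]-6,t[1]]),14],speed=60)
robot.move_linear([*tow(JP,[t[0]-6,t[1]]),45],speed=150)
q=[-12.,-256.]
robot.move_linear([*tow(JP,[-25,-256]),50],o,speed=200)
robot.move_linear([*tow(JP,q),14],o,speed=110,f_stop=8); robot.sleep(.1)
f0=zforce(); print(robot.current_t(),f0)
y=-251.5; robot.move_linear([*tow(JP,[-12,y]),14],speed=30,f_stop=5)
for k in range(20):
    y+=.6
    r=robot.move_linear([*tow(JP,[-12,y]),14],speed=12,f_stop=7)
    f=zforce()-f0; t=toz(JP,robot.current_tcp_pos()[:2]); print(round(y,1),r,f[:2].round(2),t.round(2))
    if r or f[1]<-5.5: break
print(robot.current_t())
robot.move_linear([*tow(JP,[-12,t[1]-6]),14],speed=60)
robot.move_linear([*tow(JP,[-12,t[1]-6]),95],speed=180)
robot.move_linear([*tow(JP,[9,-384]),95],o,speed=200)
d=robot.get_image("wrist"); cv2.imwrite("pics/w9.png",d["img"])
import pickle; pickle.dump(d,open("w9.pkl","wb"))
print(robot.current_t())
```

```text
44.475 [-0.67023487  0.62573465  0.90743711]
-250.9 False [-0.27 -0.57] [ -12.01 -250.93]
-250.3 False [ 0.48 -1.52] [ -12.03 -250.32]
-249.7 False [ 0.7 -0.6] [ -11.99 -249.67]
-249.1 False [ 0.86 -0.91] [ -12.01 -249.05]
-248.5 False [-0.22 -0.81] [ -12.   -248.44]
-247.9 False [ 0.66 -0.69] [ -12.01 -247.86]
-247.3 False [ 1.02 -0.21] [ -12.02 -247.27]
-246.7 False [ 0.67 -0.1 ] [ -12.02 -246.66]
-246.1 False [ 0.74 -0.42] [ -12.   -246.05]
-245.5 False [ 0.84 -1.17] [ -11.99 -245.45]
-244.9 False [1.08 0.34] [ -11.98 -244.87]
-244.3 False [ 0.82 -3.39] [ -11.94 -244.76]
-243.7 False [-0.57 -6.53] [ -11.82 -244.64]
48.025
49.7667
```

View pics/w9.png

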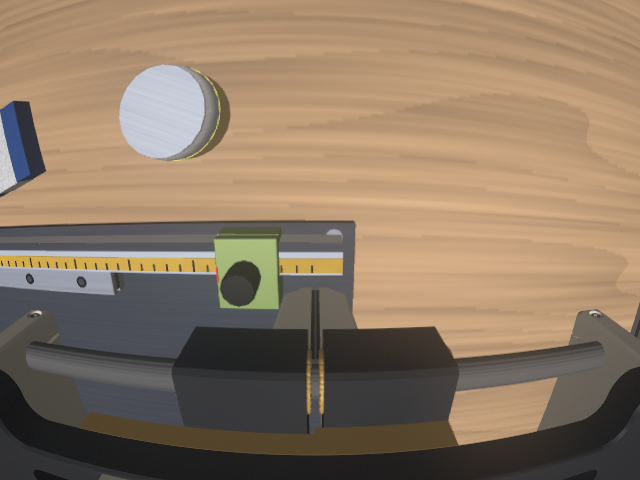

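Run:
```python
from h import *
import pickle; d=pickle.load(open("w9.pkl","rb"))
k=toz(JP,bp(d,(239,291),73.5,True)); print("knob",k)
kx=float(np.clip(k[0],4,12))
o=[np.pi,0,JP[2]]
robot.move_linear([*tow(JP,[kx,-384]),55],o,speed=120,f_stop=8); robot.sleep(.1)
f0=zforce(); print(robot.current_t(),f0)
print(robot.move_linear([*tow(JP,[kx,-368]),55],speed=60,f_stop=6))
r=robot.move_linear([*tow(JP,[kx,-285]),55],speed=28,f_stop=7)
f=zforce()-f0; print(r,toz(JP,robot.current_tcp_pos()[:2]),f,robot.current_t())
```

```text
knob [   6.20796851 -341.4522511 ]
50.35 [ 0.38531419 -0.77185856  0.13852997]
False
False [   6.24316254 -285.0502392 ] [ 0.25631366 -0.70304934 -1.43688206] 53.8833
```

Run:
```python
from h import *
kx=6.2; y=-285.; L=[]
for k in range(30):
    y+=.8
    r=robot.move_linear([*tow(JP,[kx,y]),55],speed=12,f_stop=8)
    f=zforce(); t=toz(JP,robot.current_tcp_pos()[:2]); L.append(f[1]); print(round(y,1),r,f[:2].round(2),t[1].round(2))
    if r or f[1]<-5.8: break
print(robot.current_t())
d=robot.get_image("wrist"); cv2.imwrite("pics/w10.png",d["img"])
```

```text
-284.2 False [ 0.73 -0.61] -284.17
-283.4 False [ 0.71 -1.12] -283.29
-282.6 False [ 0.5  -1.48] -282.5
-281.8 False [ 0.55 -2.32] -281.7
-281.0 False [ 1.07 -1.33] -280.93
-280.2 False [ 0.48 -1.41] -280.1
-279.4 False [ 1.27 -2.14] -279.32
-278.6 False [ 0.84 -2.88] -278.51
-277.8 False [ 1.41 -1.19] -277.73
-277.0 False [ 1.4  -2.44] -276.94
-276.2 False [ 1.14 -2.79] -276.11
-275.4 False [ 0.34 -1.09] -275.31
-274.6 False [ 0.92 -3.53] -274.82
-273.8 False [ 0.78 -6.03] -274.73
57.3833
```

View pics/w10.png

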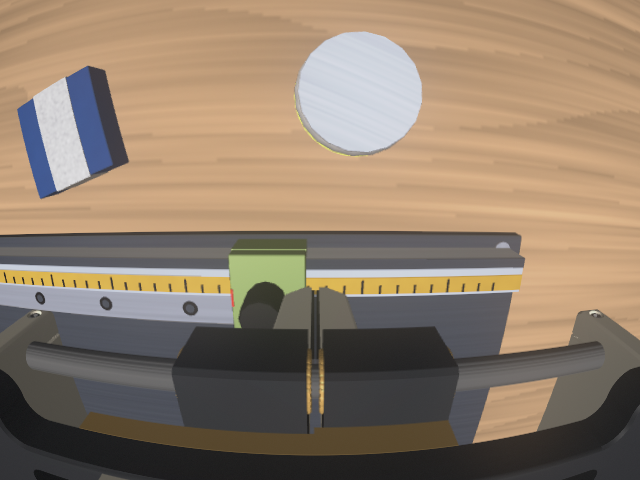

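The force rose steeply at y = -274.8, and the picture shows the stop face (230,300) against the rail's free end. I'll back off, lift clear and take the final look.

Run:
```python
from h import *
kx=6.2
robot.move_linear([*tow(JP,[kx,-287]),55],speed=50)
robot.move_linear([*tow(JP,[kx,-287]),110],speed=160)
robot.move_linear([*tow(JP,[-50,-150]),130],speed=200)
robot.sleep(.2)
d=robot.get_image("wrist"); cv2.imwrite("pics/w11.png",d["img"])
cv2.imwrite("pics/c12.png",cv2.resize(d["img"][150:260,60:220],None,fx=5,fy=5,interpolation=cv2.INTER_CUBIC))
print(robot.current_t(),zforce())
```

```text
59.4917 [ 0.107861   -1.13910325 -0.17262454]
```

View pics/w11.png

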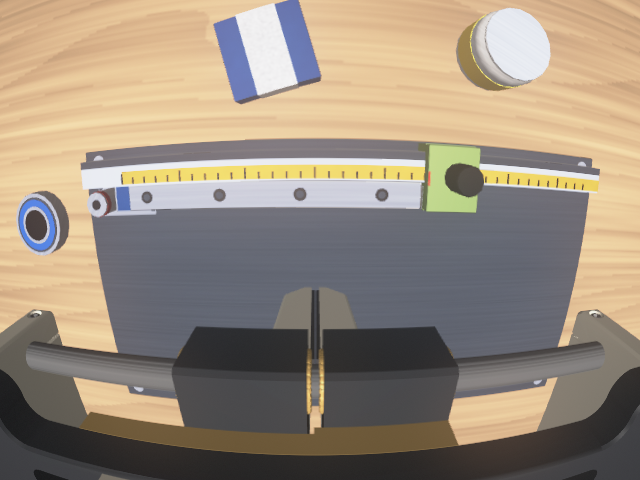

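Run:
```python
import cv2,numpy as np
im=cv2.imread("pics/w11.png")
a=cv2.resize(im[155:225,80:210],None,fx=6,fy=4.2*6/4.2,interpolation=cv2.INTER_CUBIC)[:,:780]
a=cv2.resize(im[155:225,80:240],(640,280),interpolation=cv2.INTER_CUBIC); b=cv2.resize(im[145:215,340:500],(640,280),interpolation=cv2.INTER_CUBIC)
cv2.imwrite("pics/c13.png",np.vstack([a,b]))
```

```text
(no output)
```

View pics/c13.png

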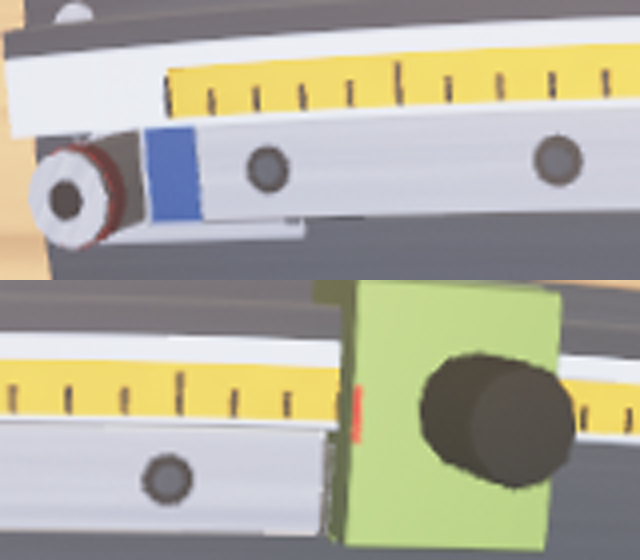

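Run:
```python
from h import *
d=robot.get_image("wrist")
for q in ((147,197.2),(219.5,194.9),(300,194.4),(382,195)): print(toz(JP,bp(d,q,28,True)).round(2))
for q in ((160,184),(220,182),(300,180.5),(380,181),(418,182)): print("f",toz(JP,bp(d,q,32,True)).round(2))
im=d["img"]; cv2.imwrite("pics/c14.png",cv2.resize(im[160:225,360:440],None,fx=9,fy=9,interpolation=cv2.INTER_CUBIC))
```

```text
[ -9.87 -20.86]
[-10.05 -80.79]
[ -10.56 -140.66]
[ -10.67 -200.64]
f [  0.36 -34.86]
f [ 1.000e-02 -8.268e+01]
f [ 4.000e-02 -1.409e+02]
f [ 9.0000e-02 -1.9812e+02]
f [ 8.0000e-02 -2.2651e+02]
```

View pics/c14.png

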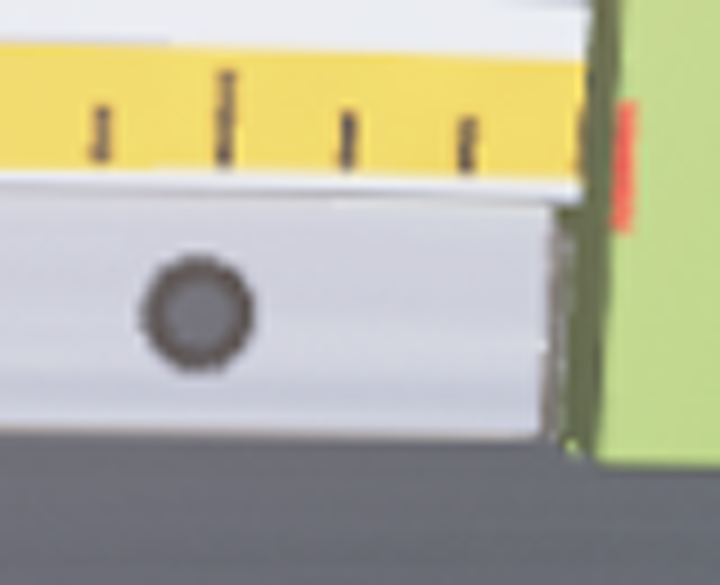

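The hole line and a faint dark line suggest the free end stands up to 0.8 mm off the fence. There's time for one light press on the long side.

Run:
```python
from h import *
robot.move_linear([*tow(JP,[-44,-165]),14],speed=150,f_stop=10); robot.sleep(.1)
f0=zforce()
robot.move_linear([*tow(JP,[-32,-165]),14],speed=40,f_stop=5)
x=-32.
for k in range(14):
    x+=.7
    r=robot.move_linear([*tow(JP,[x,-165]),14],speed=12,f_stop=9)
    f=zforce()-f0;t=toz(JP,robot.current_tcp_pos()[:2]);print(round(x,1),r,f[:2].round(2),t[0].round(2))
    if r or f[0]<-6.5 or robot.current_t()>66: break
robot.move_linear([*tow(JP,[-40,-165]),14],speed=50)
robot.move_linear([*tow(JP,[-50,-150]),110],speed=180)
d=robot.get_image("wrist"); print(robot.current_t())
im=d["img"]; cv2.imwrite("pics/w12.png",im); cv2.imwrite("pics/c15.png",np.vstack([cv2.resize(im[150:225,60:220],(640,300),interpolation=cv2.INTER_CUBIC),cv2.resize(im[150:225,340:500],(640,300),interpolation=cv2.INTER_CUBIC)]))
```

```text
-31.3 False [0.4  0.03] -31.46
-30.6 False [-0.37 -0.7 ] -30.6
-29.9 False [-0.63 -0.28] -29.85
-29.2 False [-1.14 -0.31] -29.42
-28.5 False [-4.14 -0.72] -29.4
-27.8 False [-5.21 -0.94] -28.84
-27.1 False [-6.61 -1.39] -28.86
63.925
```

View pics/c15.png

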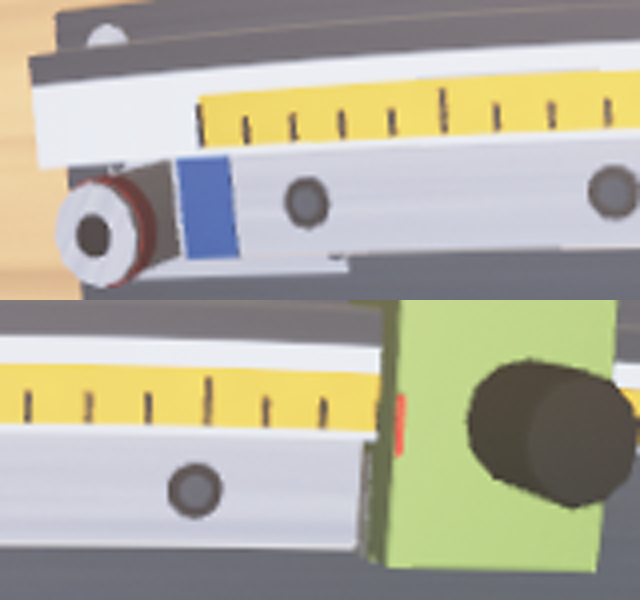

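Run:
```python
from bench import robot
robot.hand_in(); print(robot.current_t())
```

```text
the job is handed in; nothing more can be done
the job is handed in; nothing more can be done
```

The rail is set up in the jig and the job was handed in at about 64 s. The rail's blue end is on the post, its long side is along the fence, and the length stop is up against its free end.

**How it went**
- **Approach:** I gripped the askew rail and slid it until the blue end bore on the post at about 4 N.
- **Swing:** I swung it about the post at 4–5 N axial. From 0.17 rad I used the open jaws as a cradle, with one finger behind the free end and the other on the robot-side face.
- **Going flush:** The cradle left the blue end about 4 mm off the fence. Pushing harder, up to 13 N, did not move it. I pressed lightly near the blue end instead, with up to about 8 N, until it was flush, then nudged the free end with about 6 N to confirm it bore on the post.
- **Length stop:** I pushed the stop up by its knob until the force rose from about 2 N drag to 6 N.

**Checks that disagreed or fell short**
- **Gap after setting the stop:** The free end was then about 0.5 mm off the fence. I closed this with one last light press (about 6.6 N), so part of the flush-setting came after the stop was in place.
- **No tool holding the end:** From the second release onwards nothing held the blue end against the post, apart from that one nudge; only friction did.
- **Stop and post contact:** I did not re-feel either after the last press. I estimate the change there at under 0.05 mm.

The last picture shows the rail flush along the fence, the blue end at the post, the stop at the free end and the robot clear. I never went near the bearing, carton or tin.

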